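# Set the pan clamp to half-way

### The arm

A 6-joint arm with a two-finger parallel gripper is mounted at the origin on the work surface. World frame = base frame: x ahead of the robot, y to its left, z up, the work surface at z = 0. Lengths are in mm, angles in degrees, forces in N, time in s.
With the tool pointing down it reaches from about 350 to 850 mm from the base axis. Payload 8.1 kg.
Tool frame: the origin (TCP) lies at the very end of the fingers, on their centre line; the grasp point (between the pads) lies 19 mm behind it; z points along the fingers, y is the line along which they close (so a half turn about z gives the same grasp; the last joint's range is limited). The gripper opens to 85 mm and grips with 20 to 120 N. Pads are 22 mm wide; open, the fingers measure 114 mm over their backs; the gripper's body (76 mm by 85 mm) begins 54 mm behind the grasp point. The pads swing forward as they close: fully open they stand 13 mm farther back than shut.
Start: joints at [-4.893, 7.471, 85.268, -0, 87.261, -4.893], TCP at [600.004, 0.022, 231.292] pointing down, gripper open.
Joint ranges: [-169.43, 169.43], [-51.17, 129.36], [1.28, 143.12], [-76.62, 256.62], [0, 156.53], [-152.29, 152.29]. Speed limits (degrees/s): [136.94, 136.94, 159.86, 180, 180, 180].

### API

Orientations are given as [roll, pitch, yaw] about the fixed x, y, z axes, in that order (R = Rz(yaw) Ry(pitch) Rx(roll)).
In Python, from bench import sense, eyes, job, models gives the robot as it stands. The module is installed in compiled form; this text tells all that it offers.
- The arm moves only by the tool apply_moves, never from a script. Its argument "rows" is a list of rows, each a list of 6 numbers: the shift along the tool's x, y, z in mm, then the turn, a rotation vector about the tool's x, y, z in rad. In form: [[dx, dy, dz, rx, ry, rz], ...]. A call has exactly 5 rows; each row shifts and turns the commanded pose from where the row before left it, along the tool's axes as they then stand; what a row does not reach is not made up. A row lasts 1/8 s, in which the tool goes at most 62.5 mm and 10.7 degrees, less where a joint would pass 70% of its speed; a pose out of reach is approached as far as the arm can. A call is refused whole if a number of a shift passes 62.5 or a number of a turn 0.188, either way. A call with a gripper value outside its range is refused whole. "fingers" is the finger opening in mm, from 0 to 85.4, set as the call begins (left out, the last holds). The fingers move at their own pace and stop on an object; "grip_force" is the grip in N (left out, the last holds). Time passes only in rows, so rows that do not move let the fingers close, or fill a call up. It gives the time, the measured TCP pose, the force, the opening and the grip force at its end, in the units of the state.
- sense(): the state, without advancing time (a new reading comes with each control period).
- eyes.snapshot(name): name is "scene" or "side" or "wrist"; returns (picture, depth): 384x512x3 uint8, red, green, blue; 384x512 float32, mm along the optical axis (not along the pixel's ray), 0 where there is no reading.
- eyes.get_calibration(name): a dict with "intrinsics" (3x3 intrinsics, pixels), "D" ([k1, k2, p1, p2, k3] as OpenCV has them; the pictures are not rectified), "R" (3x3) and "t" (3): a world point X has camera coordinates R X + t; the wrist camera has in their place "mount" (4x4, takes a point from camera to tool coordinates, whose origin is the TCP and whose axes are the flange's). Camera axes: x right, y down, z forward; pixel columns grow to the right and rows downward; lengths in mm; the calibration is good to about 2 mm. A picture is of the moment at which its call begins: read the wrist's pose just before it. get_calibration takes no time and is no camera call.
- job.hand_in(): hands the job in; it is judged then, once.
Trained networks look in the newest picture that a camera, given by its name, has taken for a name from the list of things; names that differ only in an ending like _2 or _b are one class to them, and where a whole thing is asked for, a point or a joint stands for the part that bears it (a point fixed in the world has none). Each returns a list of dicts, best first, with "confidence" (0 to 1); they miss things now and then, are a little off and sometimes report something else, mostly with a low value. They report only what shows in the picture. A call takes as long as a camera call.
- models.boxes_of(name, camera): "xyz" ([x, y, z] in mm, in world coordinates, good to about 4 mm: the middle of the surface that is visible of it).
- models.cut_out(name, camera): "pixels" (384x512 bool, what is visible of it).
- models.place_of(name, camera): "xyz" ([x, y, z] in mm, in world coordinates, good to about 4 mm: a listed point, or the origin of a listed thing).
The state is a dict: "time": time; "joint_pos": joint angles; "qd": joint speeds; "joint_efforts": joint torques, N m; "tool_pos": TCP position; "tcp_rot": TCP orientation; "ft_force": force on the tool from outside, world axes, zero at the start; "wrist_torque": the same for the moment, N m; "finger_gap": finger opening in mm; "grip_force": force on a finger pad.
Only numpy, scipy, OpenCV 4.12 (cv2) and the standard library are available. Lean on these libraries where they do the work, as an engineer would, in place of code of your own. Each camera call takes 0.05 s, during which the arm holds its last target. There are 200 camera calls.

### The job

Get the blue pan clamp ready for the narrow pan: push its jaw open with your fingertips, past the first stop pin but not as far as catching on the second, then let go so that it springs back and rests on the first pin, half-way open. Only push the jaw, do not pinch it between the fingers, and leave the yellow clamp and everything else on the table as they are.

Things in the scene. Friction and masses are not known exactly. Their poses are not given: they have to be found in the camera images.
- blue_clamp: the blue pan clamp (the one with the blue jaw): fixed pale wooden base 240 x 130 x 16 mm on the table, origin at the centre of its underside; x is the way the jaw opens, y across, z up. A 12 mm fence rises 28 mm above the base at the -x end; a dark spring housing 36 mm high stands near the +x end. Closed, the empty bay between fence and jaw is 90 mm long.
- blue_jaw (a joint): travel of the blue jaw along +x in m: 0 closed (at the start), 0.060 end. A spring pushes it back: 4 N at 0, 8 N at 0.060, up to 5 N more over a pin, plus 2 N per 0.1 m/s. Let go between about 0.027 and 0.050 it runs back and rests on the first pin at 0.024; let go short of 0.024 it closes; past 0.052 it catches on the second pin and cannot come back to the first.
- blue_face (a point): centre of the flat push face of the blue jaw (its side towards the fence and bay), moving with it; axes as the clamp's. The jaw is an upright blue plastic plate 12 mm thick (from this point to +x), 100 mm wide (y), 60 mm high; this point is 48 mm and its top 78 mm above the table.
- blue_stop1 (a point): top of the first (half-way) brass stop pin of the blue clamp, 8 mm thick, 10 mm proud of the base, at the clamp's x = +4 mm, y = +56 mm. Sprung: a ramped steel tooth on the jaw's +y side pushes it down in passing; it pops up behind the tooth and stops the jaw's return.
- blue_stop2 (a point): top of the second (wide-open) brass stop pin of the blue clamp, like the first, at the clamp's x = +32 mm, y = +56 mm
- yellow_clamp: the yellow pan clamp (the one with the yellow jaw): fixed pale wooden base 240 x 130 x 16 mm on the table, origin at the centre of its underside; x is the way the jaw opens, y across, z up. A 12 mm fence rises 28 mm above the base at the -x end; a dark spring housing 36 mm high stands near the +x end. Closed, the empty bay between fence and jaw is 90 mm long.
- yellow_jaw (a joint): travel of the yellow jaw along +x in m: 0 closed (at the start), 0.060 end. A spring pushes it back: 4 N at 0, 8 N at 0.060, up to 5 N more over a pin, plus 2 N per 0.1 m/s. Let go between about 0.027 and 0.050 it runs back and rests on the first pin at 0.024; let go short of 0.024 it closes; past 0.052 it catches on the second pin and cannot come back to the first.
- yellow_face (a point): centre of the flat push face of the yellow jaw (its side towards the fence and bay), moving with it; axes as the clamp's. The jaw is an upright yellow plastic plate 12 mm thick (from this point to +x), 100 mm wide (y), 60 mm high; this point is 48 mm and its top 78 mm above the table.
- yellow_stop1 (a point): top of the first (half-way) brass stop pin of the yellow clamp, 8 mm thick, 10 mm proud of the base, at the clamp's x = +4 mm, y = +56 mm. Sprung: a ramped steel tooth on the jaw's +y side pushes it down in passing; it pops up behind the tooth and stops the jaw's return.
- yellow_stop2 (a point): top of the second (wide-open) brass stop pin of the yellow clamp, like the first, at the clamp's x = +32 mm, y = +56 mm
- pan: loose steel food pan, open top, 176 x 108 x 65 mm, origin under its centre, leave alone
- tin: loose red lidded tin, 184 x 114 x 80 mm, origin under its centre, leave alone
- cup: loose small round steel cup, 64 mm wide, 50 mm high, between the clamps, origin under its centre, leave alone
- jar: loose amber jar with black cap, 54 mm wide, 85 mm high, between the clamps, origin under its centre, leave alone
- dish: loose blue ceramic dish, 80 mm wide, 30 mm high, origin under its centre, leave alone
- spoon: loose steel spoon lying flat, 190 mm long, leave alone
- sauce: loose amber sauce bottle with red cap, 60 mm wide, 120 mm high, origin under its centre, leave alone

How it is judged (in metres and radians):
On the way, in this order (a step that is already met when the one before it is completed fails the run):
1. the fingers push the blue jaw past the first stop pin (value of joint blue_jaw above 0.0255 m and contact force between the fingers and blue_clamp above 0.5 N), for 0.05 s.
2. the blue jaw, let go, has come back onto the first pin (value of joint blue_jaw between 0.0205 and 0.0252 m and contact force between the fingers and blue_clamp below 0.1 N), for 0.3 s.
At the end, for the whole second after the job is handed in: The blue jaw rests on its first stop pin (joint blue_jaw between 0.0205 and 0.0265 m, still), nothing touching it; the yellow jaw is still closed (below 0.004 m) (value of joint blue_jaw between 0.0205 and 0.0265 m and velocity of joint blue_jaw between -0.005 and 0.005 m/s and value of joint yellow_jaw below 0.004 m).
It fails at once if the blue jaw is pushed so far that it catches on the second pin (beyond 0.053 m) (value of joint blue_jaw above 0.053 m).
It fails at once if the yellow jaw is pushed open (beyond 0.008 m) (value of joint yellow_jaw above 0.008 m).
It fails at once if a jaw is taken between the fingers instead of pushed ((x of the grasp point in the frame of blue_face between 0 and 0.012 m and y of the grasp point in the frame of blue_face between -0.05 and 0.05 m and z of the grasp point in the frame of blue_face below 0.036 m) or (x of the grasp point in the frame of yellow_face between 0 and 0.012 m and y of the grasp point in the frame of yellow_face between -0.05 and 0.05 m and z of the grasp point in the frame of yellow_face below 0.036 m)).
It fails at once if a loose thing on the table is shifted or lifted by more than 20 mm (distance of any of pan, tin, cup, jar, dish, spoon, sauce from where it was at the start of the episode above 0.02 m).
It also fails if it takes over 35 s, if anything falls off the work surface, if the arm or the gripper's body presses on something with over 40 N, if the wrist force passes 120 N, or if a joint passes its speed limit or range.

## Working session

There is one attempt and no reset: what is moved stays moved. The work goes in short steps, Python scripts to look and compute and a tool call to move; the robot and the scene stay as the last step left them, time stands still between calls to the robot, and variables do not carry over. Pictures are saved under pics/ and viewed, at most 10 in all, crops included, and the job is handed in when it is done.

Besides the shell and the picture viewer there is one more tool, called by a JSON object that holds its "method" and its "body". apply_moves: Moves the arm, as the interface text tells. Its arguments: {"type":"object","properties":{"rows":{"type":"array"},"fingers":{"type":"number"},"grip_force":{"type":"number"}},"required":["rows"]}

```bash
mkdir -p pics; python3 - <<'E'
from bench import sense,eyes,models
import cv2
for c in ["scene","side"]:
    p,d=eyes.snapshot(c); cv2.imwrite(f"pics/{c}.png",p[:,:,::-1])
    for n in ["blue_clamp","blue_face","blue_stop1","blue_stop2","yellow_clamp","yellow_face","cup","jar","dish","sauce","pan","tin"]:
        r=models.place_of(n,c)
        print(c,n,[(x["xyz"],round(x["confidence"],2)) for x in r[:2]])
s=sense();print(s["time"],s["tool_pos"],s["tcp_rot"],s["ft_force"])
E
```

```text
scene blue_clamp [([497.4, -187.9, 2.0], 0.84)]
scene blue_face [([482.9, -184.2, 47.6], 0.78)]
scene blue_stop1 [([545.5, -141.4, 25.5], 0.91), ([522.7, -137.6, 25.7], 0.58)]
scene blue_stop2 [([545.5, -141.4, 25.5], 0.91), ([522.7, -137.6, 25.7], 0.58)]
scene yellow_clamp [([519.5, -136.1, 24.7], 0.69), ([587.5, 198.9, -0.4], 0.65)]
scene yellow_face [([569.4, 193.9, 47.6], 0.57)]
scene cup [([439.4, -4.4, 6.0], 0.67)]
scene jar [([610.2, 1.1, 2.8], 0.7)]
scene dish [([739.6, 0.6, -1.6], 0.93)]
scene sauce [([655.8, 394.7, -1.3], 0.59)]
scene pan [([427.7, 451.6, -3.4], 0.85)]
scene tin [([459.5, -464.6, -1.7], 0.76)]
side blue_clamp [([498.3, -189.8, -2.2], 0.6)]
side blue_face [([477.4, -186.2, 48.0], 0.86)]
side blue_stop1 [([545.1, -140.5, 26.0], 0.98), ([515.3, -133.9, 25.7], 0.82)]
side blue_stop2 [([545.1, -140.5, 26.0], 0.98), ([515.3, -133.9, 25.7], 0.82)]
side yellow_clamp [([586.1, 191.1, 0.1], 0.82)]
side yellow_face [([573.5, 191.6, 46.2], 0.73), ([591.6, 248.4, 23.7], 0.29)]
side cup [([439.3, -8.1, -0.9], 0.65)]
side jar [([609.9, 5.3, -1.2], 0.58)]
side dish [([734.4, 0.5, 4.1], 0.59), ([499.5, -190.2, -1.2], 0.16)]
side sauce [([263.1, -318.5, 1.0], 0.53), ([653.9, 394.3, 1.9], 0.49)]
side pan [([656.6, 390.7, 1.4], 0.31)]
side tin [([453.3, -457.7, -0.4], 0.64)]
1.3 [5.99988654e+02 4.41053060e-02 2.31282523e+02] [-1.79998474e+02 -6.67309832e-04  8.99992535e+01] [ 0.2250207  -0.5407564   0.56287452]
```

View pics/scene.png

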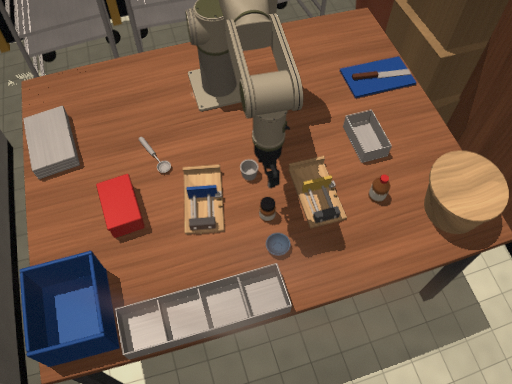

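View pics/side.png

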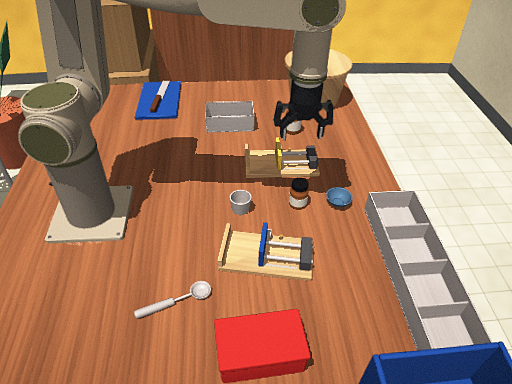

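The scene view shows the blue clamp at about (203,200), opening away from the robot. The cup is at (249,170), the jar at (267,209) and the spoon at (157,158). In the side view the blue jaw is at about (265,245), the fence at (224,245), and the fence side faces the robot. Next I'll fit the yaw from the depth data.

```bash
cat > h.py <<'E'
import numpy as np,cv2
from bench import eyes,models,sense
from scipy.spatial.transform import Rotation as Ro
def cloud(c,mask,d,pose=None):
    k=eyes.get_calibration(c); v,u=np.nonzero(mask&(d>0)); z=d[v,u][:,None]
    n=cv2.undistortPoints(np.c_[u,v].astype(float).reshape(-1,1,2),np.array(k["intrinsics"]),np.array(k["D"])).reshape(-1,2)
    P=np.c_[n*z,z]
    if c!="wrist": return (P-np.array(k["t"]))@np.array(k["R"])
    M=np.array(k["mount"]); P=P@M[:3,:3].T+M[:3,3]
    return P@Ro.from_euler("xyz",pose["tcp_rot"],degrees=True).as_matrix().T+pose["tool_pos"]
def fit(c,pose=None,d=None):
    m=models.cut_out("blue_clamp",c)
    m=m[0]["pixels"]
    P=cloud(c,m,d,pose); b=P[(P[:,2]>8)&(P[:,2]<90)]
    q=b[(b[:,2]>11)&(b[:,2]<22)][:,:2].astype(np.float32)
    print(c,"base",len(q),cv2.minAreaRect(q)); t=b[b[:,2]>72]
    print("jaw top",len(t),t.mean(0) if len(t) else "", cv2.minAreaRect(t[:,:2].astype(np.float32)) if len(t)>3 else "")
E
python3 - <<'E'
from h import *
for c in ["scene","side"]:
    p,d=eyes.snapshot(c); fit(c,None,d)
E
```

```text
scene base 1293 ((507.9528503417969, -190.00604248046875), (127.386962890625, 237.71392822265625), 78.078857421875)
jaw top 107 [ 493.19670559 -185.99969167   76.41348603] ((492.7823181152344, -186.68051147460938), (93.23219299316406, 16.641529083251953), 76.2174301147461)
side base 2532 ((501.5431823730469, -190.8316650390625), (134.01187133789062, 238.76071166992188), 77.07535552978516)
jaw top 146 [ 487.59859333 -190.43113276   76.0494869 ] ((488.3414001464844, -186.34291076660156), (102.389404296875, 12.170022964477539), 78.09198760986328)
```

{"method": "apply_moves", "body": {"rows": [[-35, -20, 0, 0, 0, -0.17], [-35, -20, 0, 0, 0, -0.17], [-35, -20, 0, 0, 0, -0.17], [-30, -30, 0, 0, 0, -0.17], [-20, -30, 0, 0, 0, -0.17]], "fingers": 0}}

```text
time: 2.12
tool_pos: [536.2, -189.2, 231.4]
tcp_rot: [-180.0, 0.0, 139.0]
ft_force: [1.4, 0.4, 0.3]
finger_gap: -0.2
grip_force: 0.0
```

{"method": "apply_moves", "body": {"rows": [[0, 0, 0, 0, 0, -0.17], [0, 0, 0, 0, 0, -0.17], [0, 0, 0, 0, 0, -0.166], [48, -4, 0, 0, 0, 0], [48, -3, 0, 0, 0, 0]]}}

```text
time: 2.75
tool_pos: [440.4, -173.9, 230.7]
tcp_rot: [180.0, -0.1, 167.7]
ft_force: [-0.4, 0.6, 0.4]
finger_gap: -0.0
grip_force: 0.0
```

```bash
python3 - <<'E'
from h import *
s=sense(); p,d=eyes.snapshot("wrist"); cv2.imwrite("pics/w1.png",p[:,:,::-1])
print(s["tool_pos"],s["tcp_rot"],s["joint_pos"])
try: fit("wrist",s,d)
except Exception as e: print(e)
for n in ["blue_face","blue_stop1","blue_clamp"]: print(n,[(x["xyz"],round(x["confidence"],2)) for x in models.place_of(n,"wrist")[:2]])
E
```

```text
[ 440.3902133  -173.92870509  230.7374623 ] [ 1.79988793e+02 -5.96510994e-02  1.67717692e+02] [-2.77548836e+01 -1.24371569e+01  1.04658239e+02 -5.11659373e-03
  8.78393972e+01 -1.05472374e+02]
wrist base 10626 ((495.91876220703125, -188.92501831054688), (129.4268035888672, 234.11370849609375), 78.18405151367188)
jaw top 1115 [ 486.38219559 -187.14456362   77.43566477] ((487.41815185546875, -187.08062744140625), (99.2095947265625, 12.758749961853027), 78.55968475341797)
blue_face [([485.1, -184.3, 51.2], 0.61)]
blue_stop1 [([545.3, -142.4, 25.0], 0.89), ([513.4, -135.0, 27.0], 0.8)]
blue_clamp [([498.9, -193.5, -2.4], 0.76), ([610.9, 3.6, -1.5], 0.3)]
```

View pics/w1.png

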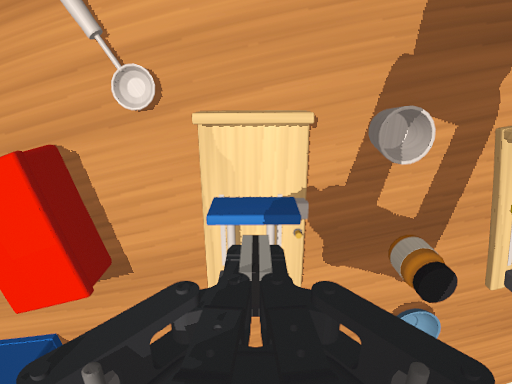

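The wrist view shows the blue jaw at about (255,210) and the empty bay above it up to the fence at (253,118). The measured TCP lies about 42 mm on the bay side of the face and the spot is clear, so I'll descend.

{"method": "apply_moves", "body": {"rows": [[0, -3, 50, 0, 0, 0], [0, 0, 50, 0, 0, 0], [0, 0, 45, 0, 0, 0], [0, 0, 35, 0, 0, 0], [0, 0, 0, 0, 0, 0]]}}

```text
time: 3.62
tool_pos: [439.3, -175.9, 48.5]
tcp_rot: [179.9, -0.3, 167.7]
ft_force: [0.3, 0.1, 0.2]
finger_gap: -0.2
grip_force: 0.0
```

```bash
python3 - <<'E'
from h import *
s=sense(); p,d=eyes.snapshot("side"); cv2.imwrite("pics/s2.png",cv2.resize(p[180:310,180:350,::-1],None,fx=4,fy=4)); print(s["tool_pos"],s["ft_force"])
E
```

```text
[ 439.25544324 -175.94979292   48.48953153] [0.31367577 0.13759402 0.22722039]
```

View pics/s2.png

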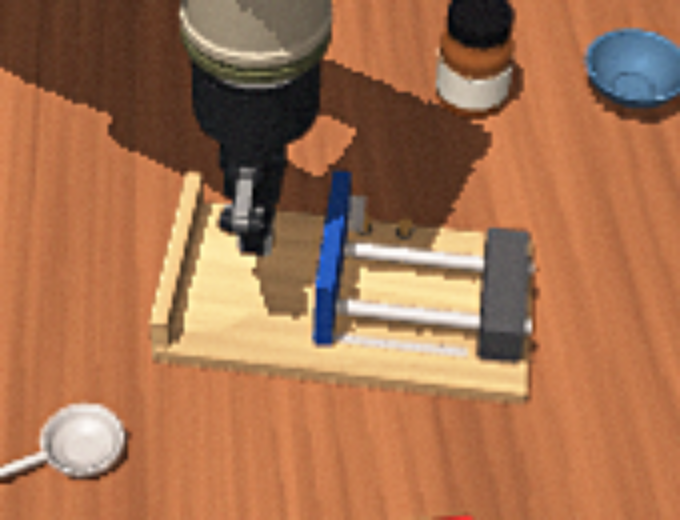

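The fingers are in the bay between fence (175,260) and jaw (335,260), and they touch neither. I'll approach until I feel contact.

{"method": "apply_moves", "body": {"rows": [[-8, 0, 0, 0, 0, 0], [-8, 0, 0, 0, 0, 0], [-6, 0, 0, 0, 0, 0], [-3, 0, 0, 0, 0, 0], [0, 0, 0, 0, 0, 0]]}}

```text
time: 4.3
tool_pos: [465.4, -182.4, 51.3]
tcp_rot: [-180.0, -0.0, 167.7]
ft_force: [0.3, 0.1, -0.6]
finger_gap: -0.1
grip_force: 0.0
```

{"method": "apply_moves", "body": {"rows": [[-2, 0, 0, 0, 0, 0], [-1, 0, 0, 0, 0, 0], [-1, 0, 0, 0, 0, 0], [0, 0, 0, 0, 0, 0], [0, 0, 0, 0, 0, 0]]}}

```text
time: 4.92
tool_pos: [469.1, -183.2, 51.3]
tcp_rot: [-180.0, -0.0, 167.7]
ft_force: [0.9, 0.1, -0.4]
finger_gap: -0.1
grip_force: 0.0
```

{"method": "apply_moves", "body": {"rows": [[-1, 0, 0, 0, 0, 0], [-1, 0, 0, 0, 0, 0], [0, 0, 0, 0, 0, 0], [0, 0, 0, 0, 0, 0], [0, 0, 0, 0, 0, 0]]}}

```text
time: 5.55
tool_pos: [471.1, -183.7, 51.3]
tcp_rot: [180.0, -0.0, 167.7]
ft_force: [-0.6, 0.1, -0.4]
finger_gap: -0.0
grip_force: 0.0
```

{"method": "apply_moves", "body": {"rows": [[-1, 0, 0, 0, 0, 0], [-1, 0, 0, 0, 0, 0], [0, 0, 0, 0, 0, 0], [0, 0, 0, 0, 0, 0], [0, 0, 0, 0, 0, 0]]}}

```text
time: 6.18
tool_pos: [472.9, -184.0, 51.2]
tcp_rot: [180.0, -0.0, 167.7]
ft_force: [-3.8, 0.7, 2.5]
finger_gap: 0.1
grip_force: 2.2
```

Contact is at TCP x ≈ 472, as expected. I'll push about 37 mm further.

{"method": "apply_moves", "body": {"rows": [[-5, 0, 0, 0, 0, 0], [-5, 0, 0, 0, 0, 0], [-5, 0, 0, 0, 0, 0], [-5, 0, 0, 0, 0, 0], [0, 0, 0, 0, 0, 0]]}}

```text
time: 6.8
tool_pos: [492.5, -188.2, 51.0]
tcp_rot: [180.0, -0.0, 167.7]
ft_force: [-3.3, 1.7, 1.0]
finger_gap: 0.1
grip_force: 2.0
```

{"method": "apply_moves", "body": {"rows": [[-5, 0, 0, 0, 0, 0], [-5, 0, 0, 0, 0, 0], [-4, 0, 0, 0, 0, 0], [-3, 0, 0, 0, 0, 0], [0, 0, 0, 0, 0, 0]]}}

```text
time: 7.42
tool_pos: [508.1, -191.5, 50.9]
tcp_rot: [180.0, -0.2, 167.7]
ft_force: [-8.0, 2.4, 4.5]
finger_gap: 0.2
grip_force: 4.5
```

```bash
python3 - <<'E'
from h import *
s=sense(); p,d=eyes.snapshot("side"); cv2.imwrite("pics/s3.png",cv2.resize(p[180:310,180:350,::-1],None,fx=4,fy=4)); print(s["tool_pos"],s["ft_force"])
fit("side",None,d)
E
```

```text
[ 508.09796895 -191.50374977   50.85111164] [-7.9678015   2.42531539  4.53170579]
side base 2564 ((501.0068054199219, -190.1129150390625), (132.7594757080078, 238.08750915527344), 77.9699935913086)
jaw top 119 [ 523.18120872 -205.58936233   76.28423004] ((525.0789794921875, -198.3936767578125), (95.3861083984375, 11.823970794677734), 75.81464385986328)
```

View pics/s3.png

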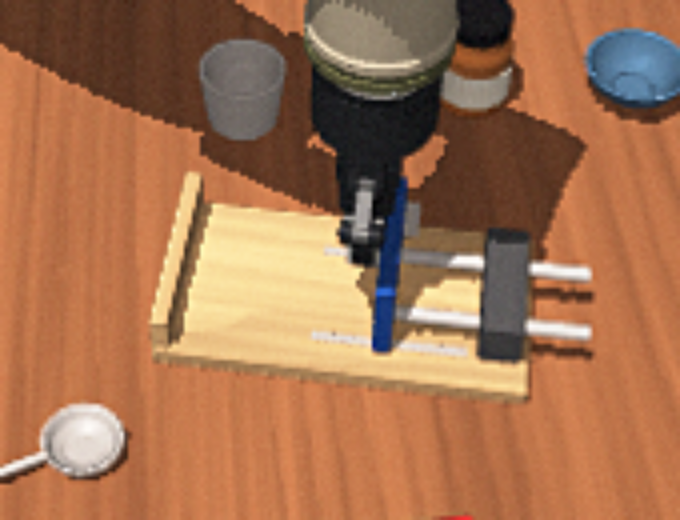

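The jaw has moved about 37 mm: it is at (392,270) in the view, and the depth fit agrees. That is inside the release window, so I'll draw back.

{"method": "apply_moves", "body": {"rows": [[8, 0, 0, 0, 0, 0], [9, 0, 0, 0, 0, 0], [9, 0, 0, 0, 0, 0], [9, 0, 0, 0, 0, 0], [9, 0, 0, 0, 0, 0]]}}

```text
time: 8.15
tool_pos: [466.0, -182.7, 51.6]
tcp_rot: [-180.0, 0.1, 167.7]
ft_force: [0.8, 0.3, 0.0]
finger_gap: -0.1
grip_force: 0.0
```

{"method": "apply_moves", "body": {"rows": [[8, 0, 0, 0, 0, 0], [0, 0, 0, 0, 0, 0], [0, 0, 0, 0, 0, 0], [0, 0, 0, 0, 0, 0], [0, 0, 0, 0, 0, 0]]}}

```text
time: 8.78
tool_pos: [458.6, -181.0, 51.3]
tcp_rot: [-180.0, 0.0, 167.7]
ft_force: [0.1, -0.4, -0.2]
finger_gap: -0.0
grip_force: 0.0
```

{"method": "apply_moves", "body": {"rows": [[0, 0, -30, 0, 0, 0], [0, 0, -40, 0, 0, 0], [0, 0, -40, 0, 0, 0], [0, 0, -30, 0, 0, 0], [0, 0, 0, 0, 0, 0]]}}

```text
time: 9.4
tool_pos: [460.2, -181.8, 194.5]
tcp_rot: [-179.9, 0.3, 167.7]
ft_force: [0.9, -0.0, 0.1]
finger_gap: 0.1
grip_force: 0.0
```

```bash
python3 - <<'E'
from h import *
s=sense(); p,d=eyes.snapshot("side"); cv2.imwrite("pics/s4.png",cv2.resize(p[180:310,180:350,::-1],None,fx=4,fy=4)); print(s["time"],s["tool_pos"],s["ft_force"])
fit("side",None,d)
E
```

```text
9.4 [ 460.22884915 -181.80664629  194.50477298] [ 0.93796702 -0.01626086  0.10977949]
side base 2623 ((501.2982177734375, -190.22039794921875), (133.62301635742188, 238.6003875732422), 77.64817810058594)
jaw top 143 [ 510.67353476 -195.65489002   76.31658931] ((511.3397521972656, -192.19728088378906), (100.24785614013672, 12.157849311828613), 78.0360336303711)
```

View pics/s4.png

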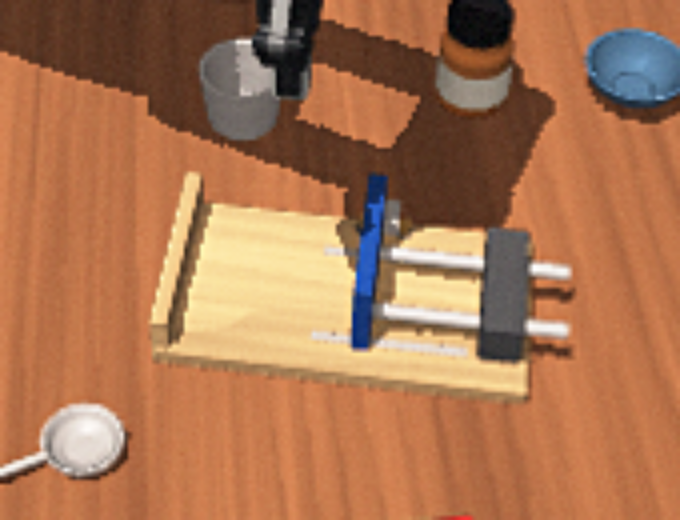

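The jaw now rests at (370,265), about 23.5 mm open, which matches the first pin. The gripper is clear and the neighbouring objects haven't moved, so I'll hand in.

```bash
python3 -c "
from bench import job
print(job.hand_in())"
```

```text
the job is handed in; nothing more can be done
None
```

The blue jaw was pushed to about 37 mm and let go, and it now rests on its first stop pin at about 23.5 mm; the yellow clamp and loose items were never touched, and the job is handed in, though no verdict was returned.

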